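Raise the flap of the sole curing cabinet to the red index and hold it

TASK

The shoe sole in the curing cabinet has to be looked at. First, with the blue flap still shut, turn the black selector knob until its white line points at the large green mark; then lift the flap by its bow handle until it stands at the same angle as the red index arm beside it, and hold it there: it falls shut if let go, so finish while still holding it up with the gripper. Leave the index arm where it is set, and do not disturb the shoe, jar, bottle and cutter nearby.

Things in the scene. Friction and masses are not known exactly. Their poses are not given: they have to be found in the camera images.
- cabinet: grey cabinet, fixed to the table; place and yaw vary. Origin at table height, mid-flap; x axis to its rear (hinge side, away from the robot), y to its left, z up. Spans x -95 to +105, y -280 to +150 mm, 130 mm high. The flap covers y -139 to +139 mm, the console with the knob y -280 to -150 mm. A thin curved steel rail stands at y +162 mm, up to 285 mm high.
- flap (a joint): angle of the blue flap, rad: 0 shut (level), grows as its front edge is lifted, at most 1.35. Mass about 0.5 kg (varies 0.7 to 1.3 times), so 1 to 4 N at the handle lift it; hardly any friction, it falls shut when let go. 8 mm thick, 278 mm wide.
- flap_hinge (a point): middle of the flap's hinge axis, at x +100, y 0, z +130 mm of the cabinet. The axis runs along the cabinet's y. The point turns with the flap.
- flap_handle (a point): middle of the handle's grip bar: round, 12 mm diameter, 140 mm long, parallel to the hinge, 255 mm from its axis, in the flap's mid-plane (130 mm above the table when shut). 54 mm open gap between bar and flap, nothing below the bar. Gripped across from above, the bar can turn between the fingers, so the gripper may stay upright. Turns with the flap; x axis points from bar to hinge.
- index (a joint): angle of the red index arm, rad, about the flap's own hinge axis and counted the same way: the flap stands at the same angle as the arm when joint flap equals joint index. Varies from 0.4 to 0.75. Stiff friction; must not be moved.
- index_tip (a point): free end of the red index arm, a rod of 8 mm diameter and 215 mm length from the hinge axis, at cabinet y +175 mm, left of the flap; a red block of 22 mm sits near its end.
- selector (a joint): black selector knob, rad, grows clockwise from above, 0 to 2.1. Clicks into rests every 0.524 (30 degrees) from 0 and springs to the nearest when let go; about 0.1 N m turns it over a click. At 0 the white line points along cabinet -x (to the robot); the green mark is at 1.571, line along cabinet +y (to the flap). Starts at 0.524 or 1.047.
- selector_grip (a point): point on the knob's vertical axis at gripping height, at x -40, y -215, z +167 mm of the cabinet. The grip is an upright bar 46 mm long (along the white line), 14 mm wide, 144 to 176 mm above the table. Turns with the knob: its -x axis is the direction of the white line.
- trainer: black shoe, 280 x 92 mm, 103 mm high, standing loose left of the cabinet, its length along its x axis; origin under its middle. Not to be moved.
- cement_jar: yellow jar with black cap, 60 mm diameter, 85 mm high, loose left of the cabinet; origin under its middle. Not to be moved.
- cleaner_bottle: blue bottle with white cap, 64 mm diameter, 170 mm high, loose right of the console; origin under its middle. Not to be moved.
- cutter: yellow box cutter, 160 x 28 mm, 20 mm high, lying loose in front of the cabinet; origin under its middle. Not to be moved.

How it is judged:
By the outcome, as a careful person would: the job done as asked, in the order asked, and still so for the second after the job is handed in, while the arm keeps its last pose, push and grip.
It also fails if it takes over 51 s, if anything falls off the work surface, if the arm or the gripper's body presses on something with over 40 N, if the wrist force passes 120 N, or if a joint passes its speed limit or range.

ROBOT

A 6-joint arm with a two-finger parallel gripper is mounted at the origin on the work surface. World frame = base frame: x ahead of the robot, y to its left, z up, the work surface at z = 0. Lengths are in m, angles in degrees, forces in N, time in s.
With the tool pointing down it reaches from about 0.35 to 0.975 m from the base axis. Payload 17.4 kg.
Tool frame: the origin (TCP) lies at the very end of the fingers, on their centre line; the grasp point (between the pads) lies 19 mm behind it; z points along the fingers, y is the line along which they close (so a half turn about z gives the same grasp; the last joint's range is limited). The gripper opens to 85 mm and grips with 20 to 120 N. Pads are 22 mm wide; open, the fingers measure 114 mm over their backs; the gripper's body (76 mm by 85 mm) begins 54 mm behind the grasp point. The pads swing forward as they close: fully open they stand 13 mm farther back than shut.
Start: joints at [64.813, 6.646, 82.598, -0, 90.757, -2.166], TCP at [0.264, 0.621, 0.231] pointing down, gripper open.
Joint ranges: [-162.19, 162.19], [-47.58, 125.68], [4.15, 143.07], [-65.23, 245.23], [0.69, 171.88], [-170.13, 170.13]. Speed limits (degrees/s): [108.29, 108.29, 127.2, 180, 180, 180].

INTERFACE

Orientations are given as [roll, pitch, yaw] about the fixed x, y, z axes, in that order (R = Rz(yaw) Ry(pitch) Rx(roll)).
In Python, from bench import r, capture, camera_model, ticket gives the robot as it stands.
- The arm moves only by the tool drive_tool, never from a script. Its argument "plan" is a list of rows, each an object with "offset": the shift along the tool's x, y, z each as a share of 25 cm, from -1 to 1, a list of three; "rotation": the turn, a rotation vector about the tool's x, y, z each as a share of pi/2 rad, from -1 to 1, a list of three. In form: [{"offset": [dx, dy, dz], "rotation": [ax, ay, az]}, ...]. A call has 1 to 10 rows; each row is the pose to reach, as a shift and turn from the pose commanded when the call began, along the tool's axes at that moment; what a row does not reach only later rows make up. A row lasts 1/10 s, in which the tool goes at most 50 mm and 8.59 degrees, less where a joint would pass 70% of its speed; a pose out of reach is approached as far as the arm can. A call with a number of a shift or a turn outside -1 to 1 is refused whole. A call with a gripper value outside its range is refused whole. "claw" is the gripper command: -1 is shut, 1 is fully open, values between are in proportion, set as the call begins (left out, the last holds). The fingers move at their own pace and stop on an object; "grip_force" is the grip in N (left out, the last holds). Time passes only in rows, so rows that repeat a pose let the fingers close. It gives the time, the measured TCP pose, the force, the opening and the grip force at its end, in the units of the state.
- r.sense(): the state, without advancing time (a new reading comes with each control period).
- capture(name): name is "scene" or "top" or "wrist"; returns the picture (480x640x3 uint8, blue, green, red); there is no depth.
- camera_model(name): a dict with "vertical_fov" (degrees; the focal length in pixels is half the picture's height over the tangent of half this angle, whatever the lens; pixels are square), "cx", "cy" (the principal point, pixels), "dist" ([k1, k2, p1, p2, k3] as OpenCV has them; the pictures are not rectified), "R" (3x3) and "t" (3): a world point X has camera coordinates R X + t. Camera axes: x right, y down, z forward; pixel columns grow to the right and rows downward; lengths in m; the calibration is good to about 2 mm. A picture is of the moment at which its call begins: read the wrist's pose just before it. camera_model takes no time and is no camera call; for the wrist camera it gives the pose at the moment of the call.
- ticket.job_done(): hands the job in; it is judged then, once.
The state is a dict: "time": time; "joint_pos": joint angles; "qd": joint speeds; "tau": joint torques, N m; "ee_pos": TCP position; "ee_rot": TCP orientation; "wrist_force": force on the tool from outside, world axes, zero at the start; "moment": the same for the moment, N m; "finger_gap": finger opening in m; "grip_force": force on a finger pad.
Only numpy, scipy, OpenCV 4.12 (cv2) and the standard library are available. Lean on these libraries where they do the work, as an engineer would, in place of code of your own. Each camera call takes 0.05 s, during which the arm holds its last target. There are 200 camera calls.

## Working session

There is one attempt and no reset: what is moved stays moved. The work goes in short steps, Python scripts to look and compute and a tool call to move; the robot and the scene stay as the last step left them, time stands still between calls to the robot, and variables do not carry over. Pictures are saved under pics/ and viewed, at most 10 in all, crops included, and the job is handed in when it is done.

Besides the shell and the picture viewer there is one more tool, called after "Call:" by a JSON object that holds its "op" and its "data", one argument or row to a line. drive_tool: Moves the arm, as the interface text tells. Its arguments: {"type":"object","properties":{"plan":{"type":"array","items":{"type":"object","properties":{"offset":{"type":"array","items":{"type":"number"}},"rotation":{"type":"array","items":{"type":"number"}}}}},"claw":{"type":"number"},"grip_force":{"type":"number"}},"required":["plan"]}

```bash
ls; mkdir -p pics
python3 - <<'E'
from bench import r,capture,camera_model,ticket
import cv2
for n in("scene","top"):
    cv2.imwrite(f"pics/{n}0.png",capture(n)); m=camera_model(n); print(n,m)
print(r.sense())
E
```

```text
pics
scene {'vertical_fov': 45.514061220203345, 'cx': 328.7247592754195, 'cy': 239.0864079268798, 'dist': array([-0.12679471,  0.        ,  0.        ,  0.        ,  0.        ]), 'R': array([[ 0.5383778 ,  0.84266195,  0.00837732],
       [ 0.70331033, -0.44382522, -0.55531411],
       [-0.464224  ,  0.30486064, -0.8315985 ]]), 't': array([-0.35837815, -0.27822441,  1.80534953])}
top {'vertical_fov': 43.023907415772754, 'cx': 316.60511325765646, 'cy': 238.10582861613784, 'dist': array([-0.00632254,  0.        ,  0.        ,  0.        ,  0.        ]), 'R': array([[-0.02214222, -0.99971811, -0.00856842],
       [-0.98366484,  0.0233165 , -0.17849321],
       [ 0.17864268,  0.00447622, -0.98390384]]), 't': array([0.10617728, 0.56440901, 1.49411977])}
{'time': 0.1, 'joint_pos': array([ 6.48125225e+01,  6.67241909e+00,  8.26302680e+01, -1.38646637e-04,
        9.07569245e+01, -2.16315996e+00]), 'qd': array([-0.02717887, -0.0536312 , -0.08242368, -0.01864474, -0.06010846,
        0.07036719]), 'tau': array([ 2.81035958e-03, -7.33668780e+01, -6.33787107e+01, -6.54363203e-05,
        5.38554654e-03, -4.93102476e-06]), 'ee_pos': array([0.26391907, 0.62109127, 0.23064161]), 'ee_rot': array([-1.79940426e+02, -2.11152022e-03,  1.56975680e+02]), 'wrist_force': array([ 0.81564132, -0.61328381, -0.21841787]), 'moment': array([0.03129595, 0.03392482, 0.0060015 ]), 'grip_force': 0.0, 'finger_gap': 0.08548007136730584}
```

View pics/scene0.png

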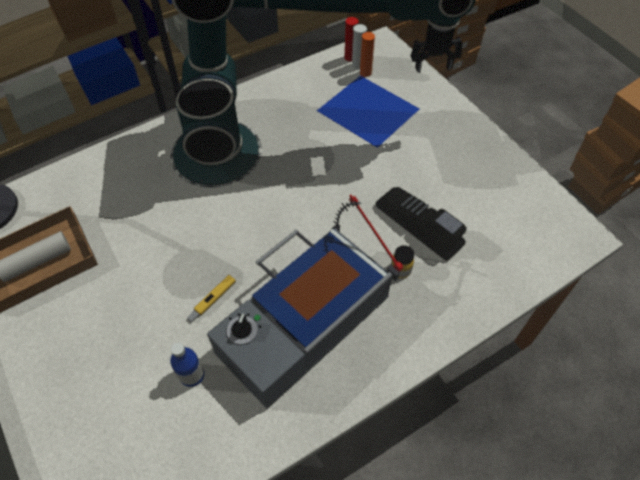

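View pics/top0.png

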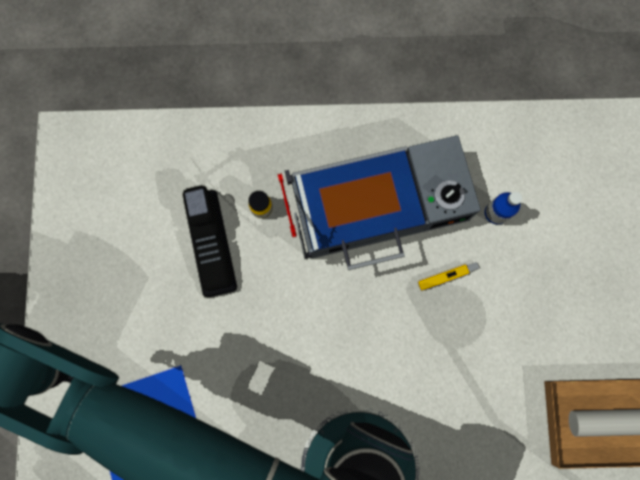

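The scene view shows the cabinet at about (300,310), the knob at (241,327), the red arm from (398,266) to its tip at (353,200), the cutter at (212,298) and the bottle at (187,366). In the top view the flap is centred near (360,205), the knob is at (449,195), the handle bar near (387,260) and the red arm runs from (281,176) to (293,235).

```bash
cat > h.py <<'E'
import numpy as np,cv2
from bench import r,capture,camera_model,ticket
def K(m):
    f=240/np.tan(np.radians(m["vertical_fov"])/2); return np.array([[f,0,m["cx"]],[0,f,m["cy"]],[0,0,1.]])
def rays(m,px):
    u=cv2.undistortPoints(np.array(px,float).reshape(-1,1,2),K(m),m["dist"]).reshape(-1,2)
    d=np.c_[u,np.ones(len(u))]@m["R"]; return -m["R"].T@m["t"], d/np.linalg.norm(d,axis=1)[:,None]
def onplane(m,px,n,c):   # n.X=c
    o,d=rays(m,px); return o+d*((c-o@n)/(d@n))[:,None]
def proj(m,X):
    return cv2.projectPoints(np.array(X,float).reshape(-1,1,3),cv2.Rodrigues(m["R"])[0],m["t"],K(m),m["dist"])[0].reshape(-1,2)
def big(mask):
    n,l,s,_=cv2.connectedComponentsWithStats(mask.astype(np.uint8)); return l==1+np.argmax(s[1:,4])
E
python3 - <<'E'
from h import *
Z=np.array([0,0,1.])
crops=[]
for n,(x0,y0,w,h) in (("scene",(170,180,260,240)),("top",(240,120,300,180))):
    im=cv2.imread(f"pics/{n}0.png"); m=camera_model(n)
    H=cv2.cvtColor(im,cv2.COLOR_BGR2HSV); h_,s,v=cv2.split(H)
    roi=np.zeros(h_.shape,bool); roi[y0:y0+h,x0:x0+w]=1
    blue=roi&(h_>105)&(h_<128)&(s>120)&(v>40); blue=big(blue)
    c=cv2.findContours(blue.astype(np.uint8),0,2)[0]; c=cv2.convexHull(np.vstack(c))
    P=onplane(m,c.reshape(-1,2),Z,0.134)
    rect=cv2.minAreaRect((P[:,:2]*1000).astype(np.float32)); print(n,"flap",rect,cv2.boxPoints(rect).round().tolist())
    red=roi&((h_<6)|(h_>172))&(s>150)&(v>60)
    ys,xs=np.nonzero(red); print("red",len(xs),xs.min(),xs.max(),ys.min(),ys.max())
    gr=roi&(h_>50)&(h_<80)&(s>90); gy,gx=np.nonzero(gr)
    if len(gx): print("green",len(gx),onplane(m,[[gx.mean(),gy.mean()]],Z,.132))
    cr=im[y0:y0+h,x0:x0+w]; crops.append(cv2.resize(cr,(800,600)) if 0 else cv2.resize(cr,None,fx=2.6,fy=2.6,interpolation=cv2.INTER_CUBIC))
    cv2.imwrite(f"pics/{n}_crop.png",crops[-1])
E
```

```text
scene flap ((649.0906372070312, -23.112548828125), (184.45388793945312, 263.93023681640625), 12.474742889404297) [[531.0, 86.0], [588.0, -172.0], [768.0, -132.0], [711.0, 126.0]]
red 123 351 402 197 269
green 30 [[ 0.63070133 -0.188225    0.132     ]]
top flap ((645.169677734375, -21.059844970703125), (191.30296325683594, 265.57196044921875), 12.320174217224121) [[523.0, 88.0], [580.0, -171.0], [767.0, -130.0], [710.0, 129.0]]
red 170 278 295 174 236
green 52 [[ 0.62522057 -0.20985421  0.132     ]]
```

View pics/top_crop.png

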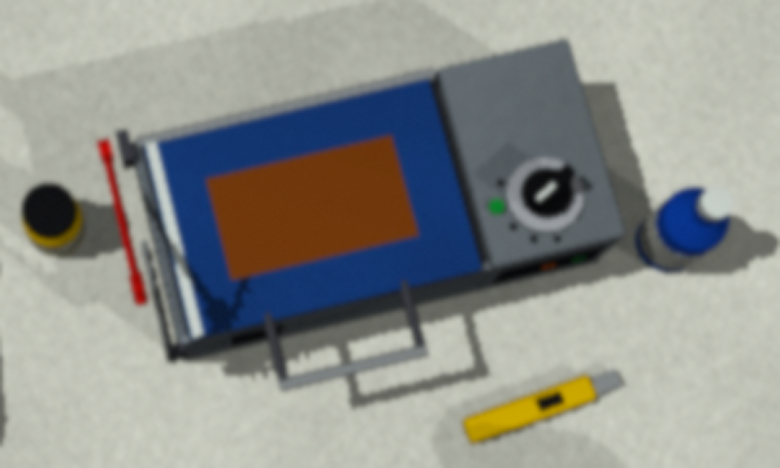

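The crop confirms the start is 1.047: the white line runs from crop (558,182) to (535,198), and the green mark is to its left. The yaw is about 12.4°, and the cabinet origin about (0.650,-0.016). Next I measure the knob, handle and index.

```bash
cat >> h.py <<'E'
YAW=np.radians(12.4); O=np.array([.650,-.016,0])
def setpose(o,yaw):
    global O,YAW; O=np.array(o,float); YAW=yaw
def W(p): c,s=np.cos(YAW),np.sin(YAW); return np.array(p,float)@np.array([[c,s,0],[-s,c,0],[0,0,1]])+O
def C(X): c,s=np.cos(YAW),np.sin(YAW); return (np.array(X,float)-O)@np.array([[c,s,0],[-s,c,0],[0,0,1]]).T
def redpx(im,m):
    H=cv2.cvtColor(im,cv2.COLOR_BGR2HSV); h_,s,v=cv2.split(H)
    red=((h_<7)|(h_>170))&(s>130)&(v>50)
    red=cv2.dilate(red.astype(np.uint8),np.ones((5,5)))>0
    p=proj(m,W([[.1,.175,.13],[-.12,.175,.13],[-.08,.175,.30],[.1,.175,.30]])); roi=np.zeros(red.shape,np.uint8)
    x,y,w,h=cv2.boundingRect(p.astype(np.float32)); roi[y-15:y+h+15,x-15:x+w+15]=1
    l,a,b=cv2.split(cv2.cvtColor(im,cv2.COLOR_BGR2LAB)); wgt=np.clip(a.astype(float)-145,0,None)*roi
    ys,xs=np.nonzero(wgt); return np.c_[xs,ys],wgt[ys,xs]
def index(im,m):
    px,w=redpx(im,m); n=np.array([-np.sin(YAW),np.cos(YAW),0]); P=C(onplane(m,px,n,n@W([0,.175,0])))
    d=P[:,[0,2]]-[.1,.13]; rr=np.hypot(*d.T); k=(rr<.18)&(rr>.03)
    A=np.linalg.eigh(np.cov(d[k].T,aweights=w[k]))[1][:,1]; A*=-np.sign(A[0]); c=np.average(d[k],axis=0,weights=w[k])
    return len(px),rr.max(),"slope",np.arctan2(A[1],-A[0]),"from hinge",np.arctan2(c[1],-c[0])
E
python3 - <<'E'
from h import *
Z=np.array([0,0,1.])
print("cab pts",W([[-.04,-.215,.167],[-.155,0,.13]]))
for n in("scene","top"):
    im=cv2.imread(f"pics/{n}0.png"); m=camera_model(n)
    print(n,index(im,m))
    k=proj(m,W([[-.04,-.215,.176]]))[0]; x,y=k.astype(int)
    g=cv2.cvtColor(im,cv2.COLOR_BGR2GRAY); H=cv2.cvtColor(im,cv2.COLOR_BGR2HSV)
    print("knob pred",k)
    # white line: bright blob surrounded by black
    dark=cv2.convexHull(np.argwhere(big((g[y-20:y+20,x-20:x+20]<60)))[:,::-1].astype(np.int32)) 
    msk=np.zeros((40,40),np.uint8); cv2.fillConvexPoly(msk,dark,1); msk=cv2.erode(msk,np.ones((3,3)))
    w=np.clip(g[y-20:y+20,x-20:x+20].astype(float)-90,0,None)*msk; ys,xs=np.nonzero(w)
    c=np.average(np.c_[xs,ys],axis=0,weights=w[ys,xs])+[x-20,y-20]
    print("line px",c,"cab",C(onplane(m,[c],Z,.176)), len(xs))
    gm=(H[...,0]>50)&(H[...,0]<80)&(H[...,1]>90); gm[:y-40]=0;gm[y+40:]=0;gm[:,:x-50]=0;gm[:,x+50:]=0
    gy,gx=np.nonzero(big(gm)); print("green cab",C(onplane(m,[[gx.mean(),gy.mean()]],Z,.131)),len(gx))
    # handle: project predicted bar & corners of flap and draw
    q=proj(m,W([[-.155,-.07,.13],[-.155,.07,.13],[-.095,-.139,.134],[-.095,.139,.134],[.095,.139,.134],[.095,-.139,.134],[-.095,-.28,.13],[.105,-.28,.13],[-.04,-.215,.176]]))
    s=3; ox,oy=(190,210) if n=="scene" else (270,130)
    cr=cv2.resize(im[oy:oy+190,ox:ox+230],None,fx=s,fy=s,interpolation=cv2.INTER_CUBIC)
    for p in q: cv2.circle(cr,tuple(int(v) for v in ((p-[ox,oy]+.5)*s)),3,(0,255,255),1)
    cv2.imwrite(f"pics/{n}_chk.png",cr)
a=[cv2.imread(f"pics/{n}_chk.png") for n in("scene","top")]
cv2.imwrite("pics/chk.png",cv2.resize(np.vstack(a)[:, :],None,fx=.52,fy=.52) if 0 else cv2.resize(np.hstack(a),(800,330),interpolation=cv2.INTER_AREA))
E
```

```text
cab pts [[ 0.6571012  -0.23457395  0.167     ]
 [ 0.4986158  -0.04928398  0.13      ]]
scene (251, np.float64(0.3667698217750406), 'slope', np.float64(0.6363405172100836), 'from hinge', np.float64(0.6679443142210658))
knob pred [239.6687908  323.48321318]
line px [243.50629723 319.56926952] cab [[-0.04135245 -0.20244235  0.176     ]] 12
green cab [[-0.04426103 -0.16622353  0.131     ]] 28
top (249, np.float64(932.4800338870283), 'slope', np.float64(-0.9430433099965119), 'from hinge', np.float64(0.17371894420680586))
knob pred [454.08217572 187.77696006]
line px [449.5625     193.19270833] cab [[-0.05013878 -0.20103423  0.176     ]] 30
green cab [[-0.04393288 -0.16447293  0.131     ]] 35
```

View pics/chk.png

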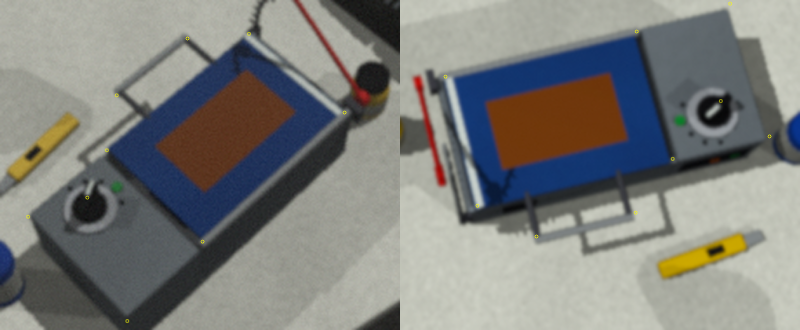

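The predicted points fit both views to a few mm. The white line lies off the axis, on the pointing half of the bar. Next I plan the move over the knob.

```bash
cat >> h.py <<'E'
from scipy.spatial.transform import Rotation as Rn
def plan(*wps):   # wps: (world pos, yaw deg), sequential calls
    s=r.sense(); p=s["ee_pos"]; R=Rn.from_euler("xyz",s["ee_rot"],degrees=True)
    print("t",round(s["time"],2),p.round(4),s["ee_rot"].round(2),"F",s["wrist_force"].round(1),"gap",round(s["finger_gap"],4),"grip",round(s["grip_force"],1))
    for q,y in wps:
        q=np.array(q,float); T=Rn.from_euler("xyz",[180,0,y],degrees=True)
        o=R.inv().apply(q-p)/.25; w=(R.inv()*T).as_rotvec()/(np.pi/2)
        print("offset",o.round(3).tolist(),"rot",w.round(3).tolist(),"rows>=",np.ceil(max(np.linalg.norm(q-p)/.05,np.linalg.norm(w)*90/8.59))); p,R=q,T
E
python3 -c "
from h import *
plan(([.342,.361,.27],157),([.42,.1,.30],145),([.50,-.10,.30],132.4),([.64,-.235,.28],132.4))"
```

```text
t 0.1 [0.2639 0.6211 0.2306] [-179.94   -0.    156.98] F [ 0.8 -0.6 -0.2] gap 0.0855 grip 0.0
offset [-0.694, -0.835, -0.157] rot [-0.001, -0.0, -0.0] rows>= 6.0
offset [-0.695, -0.839, -0.12] rot [0.0, -0.0, 0.133] rows>= 6.0
offset [-0.721, -0.472, -0.0] rot [-0.0, -0.0, 0.14] rows>= 5.0
offset [-0.776, 0.049, 0.08] rot [0.0, 0.0, 0.0] rows>= 4.0
```

Call:
{"op": "drive_tool", "data": {
  "plan": [
    {"offset":[-0.694,-0.835,-0.157],"rotation":[0,0,0]},
    {"offset":[-0.694,-0.835,-0.157],"rotation":[0,0,0]},
    {"offset":[-0.694,-0.835,-0.157],"rotation":[0,0,0]},
    {"offset":[-0.694,-0.835,-0.157],"rotation":[0,0,0]},
    {"offset":[-0.694,-0.835,-0.157],"rotation":[0,0,0]},
    {"offset":[-0.694,-0.835,-0.157],"rotation":[0,0,0]}
  ],
  "claw": 1
}}

```text
time: 0.7
ee_pos: [0.3426, 0.3585, 0.2713]
ee_rot: [180.0, 0.0, 156.9]
wrist_force: [0.2, -0.2, 0.2]
finger_gap: 0.0853
grip_force: 0.0
```

Call:
{"op": "drive_tool", "data": {
  "plan": [
    {"offset":[-0.695,-0.839,-0.12],"rotation":[0,0,0.133]},
    {"offset":[-0.695,-0.839,-0.12],"rotation":[0,0,0.133]},
    {"offset":[-0.695,-0.839,-0.12],"rotation":[0,0,0.133]},
    {"offset":[-0.695,-0.839,-0.12],"rotation":[0,0,0.133]},
    {"offset":[-0.695,-0.839,-0.12],"rotation":[0,0,0.133]},
    {"offset":[-0.695,-0.839,-0.12],"rotation":[0,0,0.133]}
  ]
}}

```text
time: 1.3
ee_pos: [0.4203, 0.0972, 0.3009]
ee_rot: [180.0, 0.0, 144.9]
wrist_force: [0.3, 1.1, -0.1]
finger_gap: 0.0856
grip_force: 0.0
```

Call:
{"op": "drive_tool", "data": {
  "plan": [
    {"offset":[-0.721,-0.472,0],"rotation":[0,0,0.14]},
    {"offset":[-0.721,-0.472,0],"rotation":[0,0,0.14]},
    {"offset":[-0.721,-0.472,0],"rotation":[0,0,0.14]},
    {"offset":[-0.721,-0.472,0],"rotation":[0,0,0.14]},
    {"offset":[-0.721,-0.472,0],"rotation":[0,0,0.14]}
  ]
}}

```text
time: 1.8
ee_pos: [0.5005, -0.1034, 0.2996]
ee_rot: [-179.9, -0.0, 132.2]
wrist_force: [0.4, 0.9, -0.2]
finger_gap: 0.0851
grip_force: 0.0
```

Call:
{"op": "drive_tool", "data": {
  "plan": [
    {"offset":[-0.6,0.03,0.05],"rotation":[0,0,0]},
    {"offset":[-0.6,0.03,0.05],"rotation":[0,0,0]},
    {"offset":[-0.6,0.03,0.05],"rotation":[0,0,0]},
    {"offset":[-0.6,0.03,0.05],"rotation":[0,0,0]},
    {"offset":[-0.6,0.03,0.05],"rotation":[0,0,0]}
  ]
}}

```text
time: 2.3
ee_pos: [0.6069, -0.2056, 0.2865]
ee_rot: [-179.9, -0.1, 132.4]
wrist_force: [0.3, 0.0, 0.8]
finger_gap: 0.0855
grip_force: 0.0
```

```bash
python3 -c "
from h import *
m=camera_model('wrist'); im=capture('wrist'); cv2.imwrite('pics/w1.png',im)
import pickle; pickle.dump(m,open('w1.pkl','wb'))
print(proj(m,W([[-.04,-.215,.176],[-.155,0,.13],[-.04,-.165,.131]])), -m['R'].T@m['t'])
plan(([.657,-.235,.2],132.4))"
```

```text
[[340.49880617 308.87509706]
 [356.1279382  -90.7025856 ]
 [372.49438559 226.09726802]] [ 0.5536254  -0.14733967  0.43031214]
t 2.35 [ 0.6065 -0.205   0.2877] [-1.7998e+02 -6.0000e-02  1.3241e+02] F [-1.1  0.1  1. ] gap 0.0854 grip 0.0
offset [-0.225, 0.068, 0.351] rot [-0.0, -0.001, 0.0] rows>= 3.0
```

View pics/w1.png

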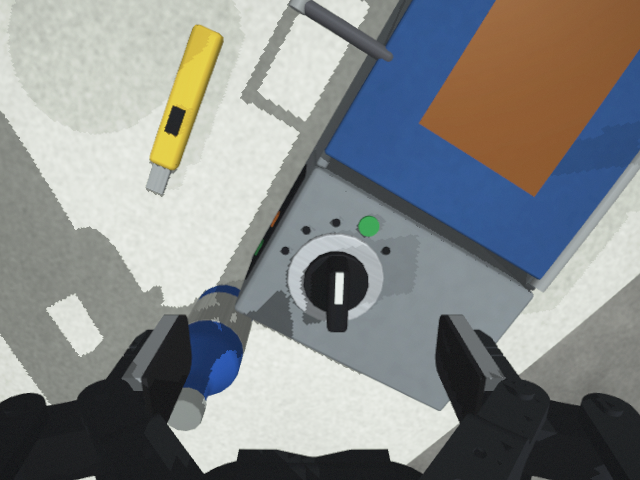

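The wrist view shows the knob's white line at (339,288), vertical in the picture and so aligned with the tool x axis. The green mark is at (369,226) against a predicted (372,226). The bottle at (215,345) is close to the left finger, so I'll check its position.

```bash
python3 -c "
from h import *
Z=np.array([0,0,1.])
import pickle
for n,f,px in (('wrist','w1',(187,409)),('top','top0',(516,198)),('scene','scene0',(180,352))):
    m=pickle.load(open('w1.pkl','rb')) if n=='wrist' else camera_model(n)
    print(n,'bottle cap',onplane(m,[px],Z,.17))
    if n=='wrist': print('line centre cab',C(onplane(m,[(339,288),(338.5,331)],Z,.176)),'green',C(onplane(m,[(369,226)],Z,.131)))
plan(([.655,-.235,.2],132.4),([.655,-.235,.148],132.4))"
```

```text
wrist bottle cap [[ 0.63321155 -0.37437012  0.17      ]]
line centre cab [[-0.04865922 -0.20256965  0.176     ]
 [-0.03255344 -0.22988042  0.176     ]] green [[-0.04223956 -0.16621073  0.131     ]]
top bottle cap [[ 0.63025379 -0.38048638  0.17      ]]
scene bottle cap [[ 0.64563888 -0.37948153  0.17      ]]
t 2.35 [ 0.6065 -0.205   0.2877] [-1.7998e+02 -6.0000e-02  1.3241e+02] F [-1.1  0.1  1. ] gap 0.0854 grip 0.0
offset [-0.22, 0.062, 0.351] rot [-0.0, -0.001, 0.0] rows>= 3.0
offset [0.0, -0.0, 0.208] rot [0.0, 0.0, 0.0] rows>= 2.0
```

Call:
{"op": "drive_tool", "data": {
  "plan": [
    {"offset":[-0.11,0.03,0.17],"rotation":[0,0,0]},
    {"offset":[-0.22,0.062,0.351],"rotation":[0,0,0]},
    {"offset":[-0.22,0.062,0.351],"rotation":[0,0,0]},
    {"offset":[-0.22,0.062,0.45],"rotation":[0,0,0]},
    {"offset":[-0.22,0.062,0.52],"rotation":[0,0,0]},
    {"offset":[-0.22,0.062,0.555],"rotation":[0,0,0]},
    {"offset":[-0.22,0.062,0.555],"rotation":[0,0,0]}
  ],
  "claw": 0.2
}}

```text
time: 3.05
ee_pos: [0.6546, -0.235, 0.1492]
ee_rot: [-180.0, -0.0, 132.4]
wrist_force: [-0.0, -0.7, 0.1]
finger_gap: 0.0512
grip_force: 0.0
```

Call:
{"op": "drive_tool", "data": {
  "plan": [
    {"offset":[0,0,0],"rotation":[0,0,0]},
    {"offset":[0,0,0],"rotation":[0,0,0]},
    {"offset":[0,0,0],"rotation":[0,0,0]},
    {"offset":[0,0,0],"rotation":[0,0,0]},
    {"offset":[0,0,0],"rotation":[0,0,0]}
  ],
  "claw": -1,
  "grip_force": 30
}}

```text
time: 3.55
ee_pos: [0.6558, -0.2353, 0.1508]
ee_rot: [179.9, 0.1, 132.4]
wrist_force: [2.7, 4.1, 6.4]
finger_gap: 0.0138
grip_force: 32.3
```

Call:
{"op": "drive_tool", "data": {
  "plan": [
    {"offset":[0,0,0],"rotation":[0,0,0.05]},
    {"offset":[0,0,0],"rotation":[0,0,0.1]},
    {"offset":[0,0,0],"rotation":[0,0,0.15]},
    {"offset":[0,0,0],"rotation":[0,0,0.2]},
    {"offset":[0,0,0],"rotation":[0,0,0.25]},
    {"offset":[0,0,0],"rotation":[0,0,0.3]},
    {"offset":[0,0,0],"rotation":[0,0,0.335]},
    {"offset":[0,0,0],"rotation":[0,0,0.335]},
    {"offset":[0,0,0],"rotation":[0,0,0.335]}
  ]
}}

```text
time: 4.45
ee_pos: [0.6544, -0.236, 0.1506]
ee_rot: [-179.9, 0.0, 102.2]
wrist_force: [-11.3, 1.5, 10.2]
finger_gap: 0.0133
grip_force: 33.1
```

Call:
{"op": "drive_tool", "data": {
  "plan": [
    {"offset":[0,0,0],"rotation":[0,0,0]},
    {"offset":[0,0,0],"rotation":[0,0,0]},
    {"offset":[0,0,0],"rotation":[0,0,0]},
    {"offset":[0,0,0],"rotation":[0,0,0]}
  ],
  "claw": 0.2
}}

```text
time: 4.85
ee_pos: [0.6552, -0.2356, 0.1492]
ee_rot: [-180.0, -0.0, 102.3]
wrist_force: [0.1, 0.5, -0.1]
finger_gap: 0.0515
grip_force: 0.0
```

Call:
{"op": "drive_tool", "data": {
  "plan": [
    {"offset":[0,0,-0.15],"rotation":[0,0,0]},
    {"offset":[0,0,-0.3],"rotation":[0,0,0]},
    {"offset":[0.1,0,-0.45],"rotation":[0,0,0]},
    {"offset":[0.1,0,-0.5],"rotation":[0,0,0]},
    {"offset":[0.1,0,-0.5],"rotation":[0,0,0]}
  ]
}}

```text
time: 5.35
ee_pos: [0.6504, -0.211, 0.2768]
ee_rot: [179.8, 0.1, 102.3]
wrist_force: [-0.1, -0.4, 0.2]
finger_gap: 0.0507
grip_force: 0.0
```

```bash
python3 -c "
from h import *
m=camera_model('wrist'); im=capture('wrist'); cv2.imwrite('pics/w2.png',im)
import pickle; pickle.dump(m,open('w2.pkl','wb'))
print(proj(m,W([[-.04,-.215,.176],[-.155,0,.13],[-.155,-.07,.13],[-.04,-.165,.131]])))
g=W([-.155,-.0,.13]); print(g)
plan(([.57,-.14,.27],102.4),([g[0],g[1],.20],102.4),([g[0],g[1],.111],102.4))"
```

```text
[[315.13440084 270.3482017 ]
 [119.03769659 -99.37801894]
 [130.4665743   26.49257825]
 [314.6823264  176.01070269]]
[ 0.4986158  -0.04928398  0.13      ]
t 5.4 [ 0.65   -0.2113  0.2743] [1.7996e+02 3.0000e-02 1.0227e+02] F [ 0.9  0.5 -1.3] gap 0.051 grip 0.0
offset [0.347, -0.252, 0.017] rot [0.0, 0.0, -0.001] rows>= 3.0
offset [0.416, -0.201, 0.28] rot [0.0, 0.0, 0.0] rows>= 3.0
offset [0.0, -0.0, 0.356] rot [0.0, 0.0, 0.0] rows>= 2.0
```

View pics/w2.png

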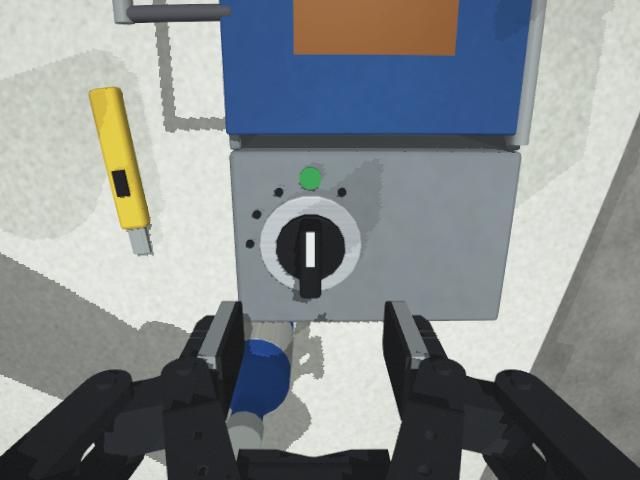

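The white line now points straight at the green mark at (310,179), so the selector is set. The handle corner at (122,13) says the cabinet sits about 2.5 mm nearer along x. I'll move over the handle next and re-measure the index on the way.

Call:
{"op": "drive_tool", "data": {
  "plan": [
    {"offset":[0.175,-0.126,0],"rotation":[0,0,0]},
    {"offset":[0.35,-0.26,0.017],"rotation":[0,0,0]},
    {"offset":[0.56,-0.36,0],"rotation":[0,0,0]},
    {"offset":[0.77,-0.46,0],"rotation":[0,0,0]},
    {"offset":[0.77,-0.46,0],"rotation":[0,0,0]}
  ]
}}

```text
time: 5.9
ee_pos: [0.4944, -0.0458, 0.2724]
ee_rot: [-179.9, -0.1, 102.3]
wrist_force: [0.1, -1.0, -0.4]
finger_gap: 0.0511
grip_force: 0.0
```

```bash
sed -i 's/O=np.array(\[.650,-.016,0\])/O=np.array([.6476,-.0165,0])/' h.py; python3 -c "
from h import *
m=camera_model('wrist'); im=capture('wrist'); cv2.imwrite('pics/w3.png',im)
import pickle; pickle.dump(m,open('w3.pkl','wb'))
print(proj(m,W([[-.155,0,.13],[-.155,-.07,.13],[-.155,.07,.13],[.1,.175,.13],[-.0596,.175,.274]])))
g=W([-.155,-.0,.13]); print(g)
ms=camera_model('scene'); s=capture('scene'); cv2.imwrite('pics/scene1.png',s); print(index(s,ms))
cv2.imwrite('pics/w3.png',np.hstack([cv2.resize(im,(480,360)),cv2.resize(s[170:290,310:420],(320,349))[:360] if 0 else cv2.resize(s[170:290,310:416],(318,360),interpolation=cv2.INTER_CUBIC)]))
plan(([g[0],g[1],.18],102.4),([g[0],g[1],.111],102.4))"
```

```text
[[ 314.82305286  220.30501458]
 [ 314.83557964  310.86127137]
 [ 314.79707695  115.84108638]
 [ 724.73242683  -49.04381791]
 [ 649.93417041 -226.43616346]]
[ 0.4962158  -0.04978398  0.13      ]
(275, np.float64(0.501077404587983), 'slope', np.float64(0.6354015408356591), 'from hinge', np.float64(0.6818915800264373))
t 6.0 [ 0.495  -0.0458  0.273 ] [-1.7995e+02 -4.0000e-02  1.0236e+02] F [-0.2  0.2  0.2] gap 0.0512 grip 0.0
offset [-0.017, 0.002, 0.372] rot [-0.001, -0.0, -0.0] rows>= 2.0
offset [0.0, -0.0, 0.276] rot [0.0, 0.0, 0.0] rows>= 2.0
```

View pics/w3.png

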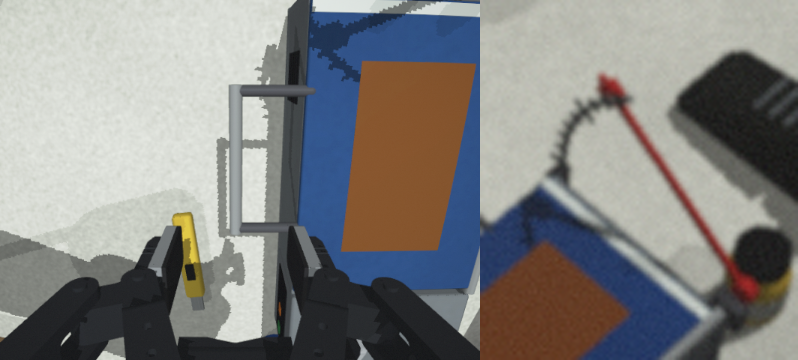

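The handle bar is at column 315, rows 113–311, matching the prediction within a millimetre or two. The scene crop shows the red arm from its block at crop (611,88) to the hinge at (745,287). I grip the bar now.

Call:
{"op": "drive_tool", "data": {
  "plan": [
    {"offset":[-0.017,0.002,0.19],"rotation":[0,0,0]},
    {"offset":[-0.017,0.002,0.37],"rotation":[0,0,0]},
    {"offset":[-0.017,0.002,0.5],"rotation":[0,0,0]},
    {"offset":[-0.017,0.002,0.6],"rotation":[0,0,0]},
    {"offset":[-0.017,0.002,0.648],"rotation":[0,0,0]},
    {"offset":[-0.017,0.002,0.648],"rotation":[0,0,0]}
  ]
}}

```text
time: 6.6
ee_pos: [0.4972, -0.0519, 0.1099]
ee_rot: [-179.8, -0.1, 102.2]
wrist_force: [-0.5, -0.0, 1.1]
finger_gap: 0.0512
grip_force: 0.0
```

Call:
{"op": "drive_tool", "data": {
  "plan": [
    {"offset":[0,0,0],"rotation":[0,0,0]},
    {"offset":[0,0,0],"rotation":[0,0,0]},
    {"offset":[0,0,0],"rotation":[0,0,0]},
    {"offset":[0,0,0],"rotation":[0,0,0]},
    {"offset":[0,0,0],"rotation":[0,0,0]},
    {"offset":[0,0,0],"rotation":[0,0,0]}
  ],
  "claw": -1,
  "grip_force": 30
}}

```text
time: 7.2
ee_pos: [0.4964, -0.0522, 0.1135]
ee_rot: [-179.8, 0.0, 102.2]
wrist_force: [-25.3, -5.6, 15.1]
finger_gap: 0.0107
grip_force: 30.2
```

```bash
cat >> h.py <<'E'
def redline(im,m):
    l,a,b=cv2.split(cv2.cvtColor(im,cv2.COLOR_BGR2LAB)); a=a.astype(float); b=b.astype(float)
    n=np.array([-np.sin(YAW),np.cos(YAW),0]); c0=n@W([0,.175,0])
    ys,xs=np.nonzero((a>150)&(a-b>8-8)&(a>b)); P=C(onplane(m,np.c_[xs,ys],n,c0)); d=P[:,[0,2]]-[.1,.13]
    rr=np.hypot(*d.T); th=np.arctan2(d[:,1],-d[:,0]); k=(rr<.24)&(th>.3)&(th<.9)&(rr>.04); return xs[k],ys[k],rr[k],th[k],d[k],a[ys[k],xs[k]]-145
E
python3 -c "
from h import *
plan()
L={}
for n,f in(('scene','scene1'),('scene','scene0'),('top','top0')):
    m=camera_model(n); im=cv2.imread(f'pics/{f}.png')
    xs,ys,rr,th,d,w=redline(im,m)
    for lo,hi in((.04,.08),(.08,.12),(.12,.16),(.16,.185),(.185,.235)):
        k=(rr>lo)&(rr<hi)
        if k.sum(): print(f,lo,k.sum(),'theta',round(np.average(th[k],weights=w[k]),3),'r',round(np.average(rr[k],weights=w[k]),3))
"
```

```text
t 7.2 [ 0.4964 -0.0522  0.1135] [-1.7977e+02  4.0000e-02  1.0225e+02] F [-25.3  -5.6  15.1] gap 0.0107 grip 30.2
scene1 0.04 24 theta 0.709 r 0.061
scene1 0.08 22 theta 0.686 r 0.1
scene1 0.12 23 theta 0.67 r 0.141
scene1 0.16 15 theta 0.664 r 0.172
scene1 0.185 27 theta 0.685 r 0.207
scene0 0.04 25 theta 0.706 r 0.061
scene0 0.08 26 theta 0.681 r 0.101
scene0 0.12 23 theta 0.671 r 0.14
scene0 0.16 13 theta 0.665 r 0.171
scene0 0.185 24 theta 0.686 r 0.206
top0 0.16 1 theta 0.429 r 0.175
```

Call:
{"op": "drive_tool", "data": {
  "plan": [
    {"offset":[0,-0.005,-0.051],"rotation":[0,0,0]},
    {"offset":[0,0.001,-0.122],"rotation":[0,0,0]},
    {"offset":[0,0.014,-0.203],"rotation":[0,0,0]},
    {"offset":[0,0.034,-0.282],"rotation":[0,0,0]},
    {"offset":[0,0.059,-0.359],"rotation":[0,0,0]}
  ]
}}

```text
time: 7.7
ee_pos: [0.5116, -0.0488, 0.2037]
ee_rot: [-179.9, 0.0, 102.2]
wrist_force: [-3.4, -3.2, -1.8]
finger_gap: 0.0109
grip_force: 29.6
```

Call:
{"op": "drive_tool", "data": {
  "plan": [
    {"offset":[0,0.032,-0.075],"rotation":[0,0,0]},
    {"offset":[0,0.07,-0.148],"rotation":[0,0,0]},
    {"offset":[0,0.102,-0.2],"rotation":[0,0,0]},
    {"offset":[0,0.125,-0.234],"rotation":[0,0,0]},
    {"offset":[0,0.136,-0.249],"rotation":[0,0,0]},
    {"offset":[0,0.136,-0.249],"rotation":[0,0,0]},
    {"offset":[0,0.136,-0.249],"rotation":[0,0,0]}
  ]
}}

```text
time: 8.4
ee_pos: [0.5442, -0.0417, 0.267]
ee_rot: [-179.9, 0.1, 102.2]
wrist_force: [-24.2, -4.6, 15.9]
finger_gap: 0.0109
grip_force: 30.8
```

```bash
python3 -c "
from h import *
plan()
p=C(r.sense()['ee_pos'])+[0,0,.019]; print('bar cab',p,'theta',np.arctan2(p[2]-.13,.1-p[0]),np.hypot(p[2]-.13,.1-p[0]))
m=camera_model('scene'); s=capture('scene'); cv2.imwrite('pics/scene2.png',s); print(index(s,m))
th=.638; q=proj(m,W([[.1-k*np.cos(th),y,.13+k*np.sin(th)] for y in(.139,.175) for k in(0,.195)])); print(q)
cr=cv2.resize(s[150:350,225:425],(600,600),interpolation=cv2.INTER_CUBIC)
for a in q: cv2.circle(cr,tuple(int(v) for v in (a-[225,150]+.5)*3),4,(0,255,255),1)
t=capture('top'); mt=camera_model('top'); cv2.imwrite('pics/top2.png',t)
cv2.imwrite('pics/s2c.png',cr)
w=capture('wrist'); cv2.imwrite('pics/w4.png',w)
"
```

```text
t 8.4 [ 0.5442 -0.0417  0.267 ] [-1.7990e+02  6.0000e-02  1.0223e+02] F [-24.2  -4.6  15.9] gap 0.0109 grip 30.8
bar cab [-0.10643802 -0.00239568  0.28600629] theta 0.6471424757717771 0.25875590776085616
(263, np.float64(0.38399877369986246), 'slope', np.float64(0.6352039604434607), 'from hinge', np.float64(0.6812792861928425))
[[388.12667795 275.70385821]
 [344.03280634 211.21345827]
 [397.73561778 266.88015445]
 [354.3696126  202.83522675]]
```

View pics/s2c.png

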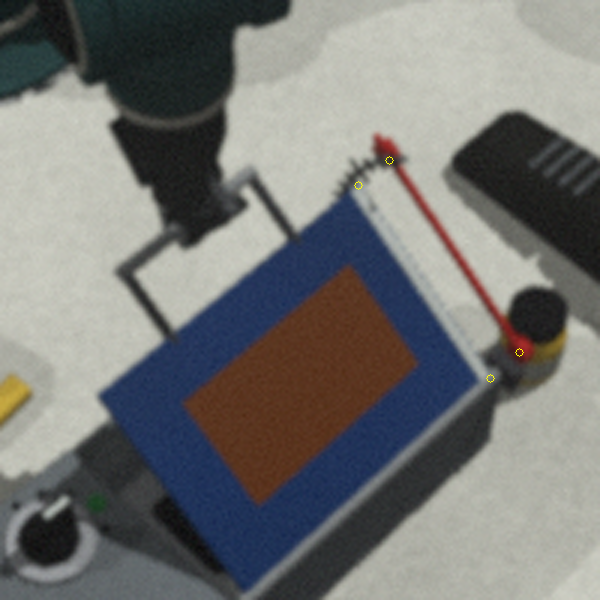

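The flap now stands nearly parallel to the red arm (edge (352,195)–(483,382), arm (393,165)–(519,350) in the crop), and the knob line still points at the green mark. The grip force acts radially outward, so I ease that first and then compare both slopes numerically.

Call:
{"op": "drive_tool", "data": {
  "plan": [
    {"offset":[0,-0.008,-0.005],"rotation":[0,0,0]},
    {"offset":[0,-0.008,-0.005],"rotation":[0,0,0]},
    {"offset":[0,-0.008,-0.005],"rotation":[0,0,0]},
    {"offset":[0,-0.008,-0.005],"rotation":[0,0,0]}
  ]
}}

```text
time: 8.95
ee_pos: [0.5434, -0.0418, 0.2662]
ee_rot: [-180.0, 0.0, 102.2]
wrist_force: [-6.1, -3.0, 3.4]
finger_gap: 0.0106
grip_force: 30.5
```

```bash
cat >> h.py <<'E'
def slope(m,px,y):
    n=np.array([-np.sin(YAW),np.cos(YAW),0]); P=C(onplane(m,px,n,n@W([0,y,0])))[:,[0,2]]
    vx,vz,x0,z0=cv2.fitLine(P.astype(np.float32).reshape(-1,1,2),cv2.DIST_HUBER,0,1e-4,1e-4).ravel()
    if vx>0: vx,vz=-vx,-vz
    e=np.abs((P-[x0,z0])@[-vz,vx]); return np.arctan2(vz,-vx),np.median(e),len(P),((.1-x0)*vz-(z0-.13)*-vx)
def compare(im,m,th=.638):
    lab=cv2.cvtColor(im,cv2.COLOR_BGR2LAB).astype(np.float32); L,a,b=cv2.split(cv2.GaussianBlur(lab,(3,3),0))
    def scan(y,img,kind,half,off=0):
        out=[]
        for k in np.linspace(.03,.165,60):
            X=W([[.1-k*np.cos(th)-off*np.sin(th),y,.13+k*np.sin(th)-off*np.cos(th)*0]]); c=proj(m,X)[0]; u=np.arange(-half,half+.01,.25)
            pts=np.c_[c[0]+u,np.full(len(u),c[1])].astype(np.float32)
            g=cv2.remap(img,pts[None,:,0],pts[None,:,1],cv2.INTER_LINEAR)[0].astype(float)
            if kind=="peak": w=np.clip(g-g.min()-.4*np.ptp(g),0,None)
            else: w=np.clip(np.gradient(g),0,None); w[w<.4*w.max()]=0
            out.append(pts[0]+[(w@(u+half))/w.sum(),0])
        return np.array(out)
    return scan(.175,a,"peak",9),scan(.128,b,"edge",8)
E
python3 -c "
from h import *
plan()
m=camera_model('scene'); s=capture('scene'); cv2.imwrite('pics/scene3.png',s)
rd,fl=compare(s,m); print('rod',slope(m,rd,.175),'flap',slope(m,fl,.128))
s0=cv2.imread('pics/scene0.png'); print('rod before',slope(m,compare(s0,m)[0],.175))
cr=cv2.resize(s[190:290,320:420],(600,600),interpolation=cv2.INTER_CUBIC)
for q in np.r_[rd[::3],fl[::3]]: cv2.circle(cr,tuple(int(v) for v in (q-[320,190]+.5)*6),2,(0,255,255),-1)
cv2.imwrite('pics/s3c.png',cr)
"
```

```text
t 8.95 [ 0.5434 -0.0418  0.2662] [-1.7998e+02  3.0000e-02  1.0225e+02] F [-6.1 -3.   3.4] gap 0.0106 grip 30.5
rod (np.float32(0.63995725), np.float64(0.0001473526036509581), 60, np.float32(-0.004143495)) flap (np.float32(0.62954015), np.float64(0.000253703449037526), 60, np.float32(-0.0018828698))
rod before (np.float32(0.6408731), np.float64(0.000183647746559025), 60, np.float32(-0.0040889047))
```

View pics/s3c.png

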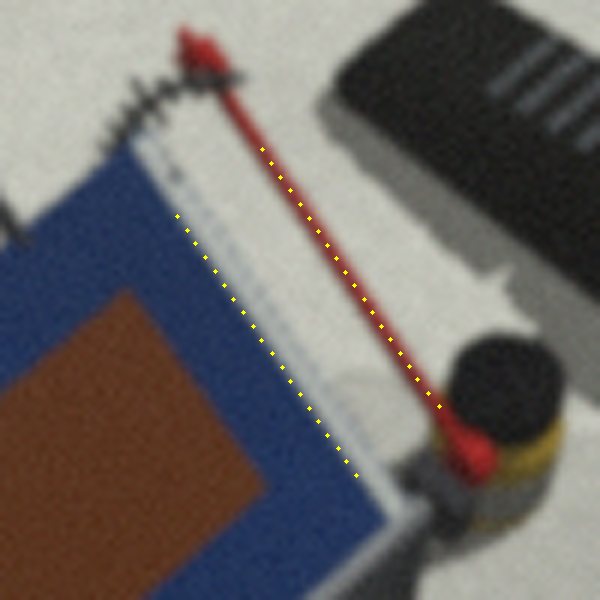

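Both fits sit on their edges: the arm is at 0.640 rad (unmoved) and the flap at 0.630. I raise it slightly.

Call:
{"op": "drive_tool", "data": {
  "plan": [
    {"offset":[0,0.003,-0.006],"rotation":[0,0,0]},
    {"offset":[0,0.003,-0.006],"rotation":[0,0,0]},
    {"offset":[0,0.003,-0.006],"rotation":[0,0,0]},
    {"offset":[0,0.003,-0.006],"rotation":[0,0,0]},
    {"offset":[0,0.003,-0.006],"rotation":[0,0,0]}
  ]
}}

```text
time: 9.5
ee_pos: [0.5442, -0.0416, 0.2675]
ee_rot: [-180.0, 0.0, 102.3]
wrist_force: [-4.9, -4.3, 1.8]
finger_gap: 0.0107
grip_force: 30.4
```

```bash
python3 -c "
from h import *
plan()
m=camera_model('scene'); s=capture('scene')
rd,fl=compare(s,m); print('rod',slope(m,rd,.175),'flap',slope(m,fl,.128))
print(ticket.job_done())
"
```

```text
t 9.5 [ 0.5442 -0.0416  0.2675] [-1.7998e+02  2.0000e-02  1.0225e+02] F [-4.9 -4.3  1.8] gap 0.0107 grip 30.4
rod (np.float32(0.6388715), np.float64(0.00013851389924268058), 60, np.float32(-0.0042280406)) flap (np.float32(0.6316895), np.float64(0.0002606137138001594), 60, np.float32(-0.0023196973))
the job is handed in; nothing more can be done
None
```

The job is handed in: with the flap still shut I turned the knob to the green mark, then lifted the flap to about 0.632 rad and am still holding it; the red index arm, which did not move, measures about 0.639 rad.

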